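# Slide the pan under the clamp and pump it tight

### The job

Slide the small two-handled pan along the glass stove top onto the empty middle ring without lifting it, then pump the black trigger of the ratchet clamp against its fixed grip until the rubber pad on the jaw presses the pan snugly against the steel stop behind it. Press firmly but do not crush the thin pan: stop pumping once the pad's coil spring is clearly squeezed but still well short of solid. Work the jaw only with the trigger, leave the canister, bowl and pepper mill where they are, and finish while still holding the trigger squeezed.

Things in the scene. Friction and masses are not known exactly. Their poses are not given: they have to be found in the camera images.
- stove: Fixed station: black glass stove top in a steel frame (220 mm in its x, 540 in y, surface 12 mm above the counter) with three white rings (132 mm diameter) at y = -170, 0, +170 mm; beyond the middle ring a steel stop plate (110 mm wide, 52 above the glass, face at x = +68 mm), before it the ratchet clamp (x -105 to -275). Origin: on the counter under the middle ring. x points from clamp to stop.
- middle_ring (a point): Centre of the middle ring, on the glass.
- pan: Loose thin aluminium pan, round, open, 120 mm diameter, 70 tall, 0.45 to 0.7 kg, slides easily; stands on the left or right ring. Two dark stub handles, one on each side, along the pan's y: each from 58 to 102 mm from the centre, 24 wide (pan's x), 12 thick, mid height 48 above the underside. Origin: centre of the underside. Against the stop its centre is 8 mm beyond the middle ring's.
- jaw: The ratchet bar of the clamp (134 x 14 x 16 mm, along the stove's x, 34 to 50 mm above the counter) and its 44 mm square steel head plate, with the sprung pad before it. Origin: rear of the head plate. Not to be pushed by hand.
- advance (a joint): How far the jaw has been pumped towards the stop, m, 0 to 0.068; starts at 0.004 to 0.022. A full squeeze of the trigger moves it about 8 mm; it stays there when the trigger is let go. At 0 the pad's face is 35 mm from a pan centred on the middle ring, 43 mm from one against the stop.
- pad: Round black rubber pad (38 mm diameter, 10 mm thick, centre 45 mm above the counter) carried by the jaw on a coil spring 22 mm long, axis along the stove's x. Origin: centre of its face, which looks to the stop.
- pad_spring (a joint): How far the pad's spring is squeezed, m, 0 (free) to 0.024 (solid); 1 N per mm, so it tells the force on the pan. Some 2 N push the pan along the glass until it meets the stop.
- trigger: Black trigger lever of the clamp, 12 mm thick, 22 mm wide (stove's y), its top 198 mm above the counter, upright, hinged at its lower end 106 mm above the counter. Origin: at the hinge.
- trigger_grip (a point): Point on the trigger's face towards the stop, 171 mm above the counter, where to pull it. Unsqueezed it lies 44 mm from grip_back.
- grip_back (a point): Rear face (away from the stop) of the clamp's fixed upright black grip, 170 mm above the counter; grip 12 mm thick, 26 wide, top at 196. Fingers closing along the stove's x from above straddle grip and trigger: 44 mm over both unsqueezed, 30 fully squeezed. Only the trigger moves, so have the fingers' middle 16 to 18 mm from here towards the stop, opening to 66 mm to let go.
- squeeze (a joint): Trigger angle, rad: 0 let go (a spring returns it), 0.215 fully squeezed, towards the fixed grip (14 mm at trigger_grip). Takes 4 to 20 N there.
- canister: Bystander: closed steel can, 68 mm diameter, 82 mm tall, on the other outer ring.
- bowl: Bystander: dark bowl, 110 mm diameter, 60 mm tall, on the counter to the left of the clamp.
- mill: Bystander: wooden pepper mill, 54 mm diameter, 142 mm tall, on the counter to the right of the clamp.
Not all that is in view belongs to the job. There is more than one size of the pan; the job needs the larger.

How it is judged:
On the way, in this order (a step that is already met when the one before it is completed fails the run):
1. the pan stands on the middle ring (centre within 20 mm), the pad not yet touching it (horizontal distance between pan and middle_ring below 0.02 m and linear speed of pan below 0.02 m/s and contact force between pad and pan below 0.5 N), for 0.2 s.
2. the trigger is squeezed by the fingers (value of joint squeeze above 0.1 rad and contact force between the fingers and trigger above 1 N), for 0.1 s.
3. the pad presses on the pan (contact force between pad and pan above 3 N), for 0.1 s.
At the end, for the whole second after the job is handed in: The pan stands flat on the glass on the middle ring (centre within 27 mm) against the stop (at least 5 mm beyond the ring's centre), the pad presses on it with 3 to 21 N, the fingers no longer touch the pan and still hold the trigger squeezed (more than 0.08 rad, more than 2 N) (contact force between pad and pan between 3 and 21 N and x of pan in the frame of stove above 0.005 m and horizontal distance between pan and middle_ring below 0.027 m and z of pan in the frame of stove below 0.016 m and angle between pan's own z axis and vertical below 0.08 rad and linear speed of pan below 0.02 m/s and contact force between the fingers and pan below 0.5 N and value of joint squeeze above 0.08 rad and contact force between the fingers and trigger above 2 N); the arm keeps its last pose, push and grip.
It fails at once if the pan is lifted off the glass or tipped (z of pan in the frame of stove above 0.02 m or angle between pan's own z axis and vertical above 0.15 rad).
It fails at once if the pan is crushed by the pad (over 24 N) (contact force between pad and pan above 24 N).
It fails at once if the jaw is pushed directly instead of with the trigger (contact force between the arm and jaw above 2 N).
It fails at once if the jaw is pushed directly instead of with the trigger (fingers) (contact force between the fingers and jaw above 2 N).
It fails at once if a bystander is disturbed (distance of any of canister, bowl, mill from where it was at the start of the episode above 0.02 m).
It also fails if it takes over 58 s, if anything falls off the work surface, if the arm or the gripper's body presses on something with over 40 N, if the wrist force passes 120 N, or if a joint passes its speed limit or range.

### The arm

A 6-joint arm with a two-finger parallel gripper is mounted at the origin on the work surface. World frame = base frame: x ahead of the robot, y to its left, z up, the work surface at z = 0. Lengths are in m, angles in rad, forces in N, time in s.
With the tool pointing down it reaches from about 0.25 to 0.725 m from the base axis. Payload 4 kg.
Tool frame: the origin (TCP) lies midway between the tips of the shut fingers; the grasp point (between the pads) lies 19 mm behind it; z points along the fingers, y is the line along which they close (so a half turn about z gives the same grasp; the last joint's range is limited). The gripper opens to 85 mm and grips with 20 to 120 N. Pads are 22 mm wide; open, the fingers measure 114 mm over their backs; the gripper's body (76 mm by 85 mm) begins 54 mm behind the grasp point. The pads swing forward as they close: fully open they stand 13 mm farther back than shut.
Start: joints at [-1.317, 0.241, 0.005, 1.335, 0, 1.571], TCP at [0.126, -0.484, 0.231] pointing down, gripper open.
Joint ranges: [-2.72, 2.72], [-1.05, 1.87], [-1.09, 1.28], [-1.99, 2.15], [-1.42, 1.44], [-3.14, 3.14]. Speed limits (rad/s): [2.79, 2.79, 3.14, 3.14, 3.14, 3.14].

### API

Orientations are given as a unit quaternion [x, y, z, w].
In Python, from workcell import get_obs, camera, job_done, silhouettes gives the robot as it stands. The module is installed in compiled form; this text tells all that it offers.
- The arm moves only by the tool drive_tool, never from a script. Its argument "increments" is a list of rows, each a list of 3 entries, a list of its own where there are three numbers: the shift along the world's x, y, z in mm, then the turn, a rotation vector about the world's x, y, z in degrees, then the opening, from 0 (shut) to 1 (fully open). A call has 1 to 8 rows; each row shifts and turns the commanded pose from where the row before left it; what a row does not reach is not made up. A row lasts 1/12 s, in which the tool goes at most 41.7 mm and 7.16 degrees, less where a joint would pass 70% of its speed; a pose out of reach is approached as far as the arm can. A call is refused whole if a number of a shift passes 41.7 or a number of a turn 7.16, either way. A call with a gripper value outside its range is refused whole. The fingers move at their own pace and stop on an object; the grip force is fixed at half the most. Time passes only in rows, so rows that do not move let the fingers close. It gives the time, the measured TCP pose, the force, the opening and the grip force at its end, in the units of the state.
- get_obs(): the state, without advancing time (a new reading comes with each control period).
- camera(name): name is "scene" or "top" or "wrist"; returns a dict with "image" (400x640x3 uint8, red, green, blue), "K" (3x3 intrinsics, pixels), "view" (4x4, takes a point from world to camera coordinates). Camera axes: x right, y down, z forward; pixel columns grow to the right and rows downward; lengths in m; the calibration is good to about 2 mm. A picture is of the moment at which its call begins. There is no depth.
- job_done(): hands the job in; it is judged then, once.
Trained networks look in a picture, given as the dict that the camera call returned (one of the last four; its "shot" number tells which), for a name from the list of things; names that differ only in an ending like _2 or _b are one class to them, and where a whole thing is asked for, a point or a joint stands for the part that bears it (a point fixed in the world has none). Each returns a list of dicts, best first, with "conf" (0 to 1); they miss things now and then, are a little off and sometimes report something else, mostly with a low value. They report only what shows in the picture. A call takes as long as a camera call. They do not tell look-alikes from the thing itself.
- silhouettes(query, picture): "region" (400x640 bool, what is visible of it) and "bbox" ([left, top, right, bottom] in pixels, round what is visible of it).
The state is a dict: "clock": time; "joint_pos": joint angles; "joint_vel": joint speeds; "tau": joint torques, N m; "eef_pos": TCP position; "tool_rot": TCP orientation; "ft_force": force on the tool from outside, world axes, zero at the start; "ft_torque": the same for the moment, N m; "grip_width": finger opening in m; "grasp_force": force on a finger pad.
Only numpy, scipy, OpenCV 4.12 (cv2) and the standard library are available. Lean on these libraries where they do the work, as an engineer would, in place of code of your own. Each camera call takes 0.05 s, during which the arm holds its last target. There are 200 camera calls.

## Working session

There is one attempt and no reset: what is moved stays moved. The work goes in short steps, Python scripts to look and compute and a tool call to move; the robot and the scene stay as the last step left them, time stands still between calls to the robot, and variables do not carry over. Pictures are saved under pics/ and viewed, at most 10 in all, crops included, and the job is handed in when it is done.

Besides the shell and the picture viewer there is one more tool, called after ">>>" as name(argument=value, ...) on one line, values as JSON. drive_tool: Moves the arm, as the interface text tells. Its arguments: {"type":"object","properties":{"increments":{"type":"array"}},"required":["increments"]}

```bash
mkdir -p pics
cat > h.py <<'E'
import numpy as np, cv2
from workcell import get_obs, camera, job_done, silhouettes
def save(p,n): cv2.imwrite('pics/'+n,p['image'][:,:,::-1])
def proj(p,X):
    X=np.atleast_2d(X); V=np.array(p['view']); c=X@V[:3,:3].T+V[:3,3]; q=c@np.array(p['K']).T; return q[:,:2]/q[:,2:]
def ray(p,u,v,z):
    V=np.array(p['view']);R=V[:3,:3];o=-R.T@V[:3,3];d=R.T@np.linalg.solve(np.array(p['K']),[u,v,1.]);return o+d*(z-o[2])/d[2]
E
python3 - <<'E'
from h import *
o=get_obs();print(o['clock'],o['eef_pos'],o['tool_rot'],o['grip_width'])
a=camera('scene');b=camera('top')
cv2.imwrite('pics/a.png',a['image'][:,:,::-1]);save(b,'b.png')
for p,n in((a,'scene'),(b,'top')):
    V=p['view'];print(n,-V[:3,:3].T@V[:3,3])
    for q in ['pan','stove','trigger','canister','mill','bowl','jaw','pad']:
        for s in silhouettes(q,p)[:3]:
            ys,xs=np.nonzero(s['region']);print(q,round(s['conf'],2),s['bbox'],xs.mean().round(1),ys.mean().round(1))
E
```

```text
0.0 [ 0.12540311 -0.48335659  0.23040802] [ 9.91955833e-01  1.26580097e-01 -1.17525530e-04 -1.04431383e-03] 0.08521191955091584
scene [0.92816024 0.3846671  0.93716137]
pan 0.79 [299.1, 145.1, 326.3, 174.5] 310.2 161.3
pan 0.65 [224.9, 177.6, 273.1, 229.4] 250.2 201.5
stove 0.74 [203.0, 169.0, 385.1, 356.5] 303.6 261.5
stove 0.18 [260.8, 103.5, 280.6, 141.1] 269.5 121.5
trigger 0.67 [332.7, 176.9, 341.6, 201.9] 336.7 186.6
canister 0.66 [310.6, 272.8, 340.1, 309.0] 324.4 291.2
canister 0.55 [333.8, 175.4, 342.5, 203.1] 336.9 187.2
mill 0.6 [260.2, 103.6, 281.5, 140.0] 269.3 121.3
bowl 0.57 [445.9, 227.8, 488.3, 265.9] 466.5 244.5
jaw 0.86 [304.3, 195.3, 352.9, 237.7] 317.5 223.0
pad 0.56 [335.0, 173.8, 337.8, 200.0] 336.6 186.1
top [ 0.34549593 -0.00662387  1.02297998]
pan 0.95 [368.2, 257.6, 418.4, 288.5] 390.3 274.2
pan 0.94 [356.6, 152.5, 440.8, 205.9] 398.8 179.0
stove 0.59 [225.2, 113.9, 435.7, 276.5] 323.5 179.8
stove 0.57 [153.9, 257.9, 206.1, 305.3] 177.7 282.6
trigger 0.72 [309.5, 217.6, 324.2, 238.5] 316.5 227.4
trigger 0.54 [357.7, 154.5, 439.8, 206.6] 399.1 179.0
trigger 0.39 [318.2, 193.2, 332.8, 204.8] 324.6 196.9
canister 0.6 [256.4, 132.0, 282.6, 169.1] 268.6 150.9
mill 0.69 [458.1, 274.8, 495.2, 297.2] 476.2 286.1
bowl 0.58 [154.7, 258.1, 202.8, 305.1] 177.5 282.4
bowl 0.51 [317.2, 190.8, 327.1, 202.1] 324.2 196.6
jaw 0.71 [309.5, 190.6, 329.6, 261.2] 320.4 217.7
pad 0.6 [317.2, 189.7, 330.4, 204.8] 324.4 197.0
```

View pics/a.png

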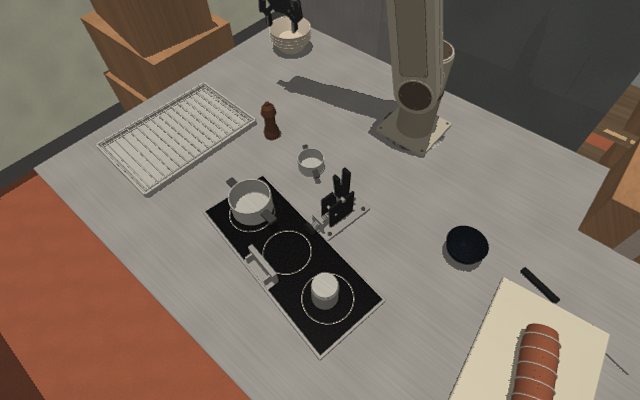

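View pics/b.png

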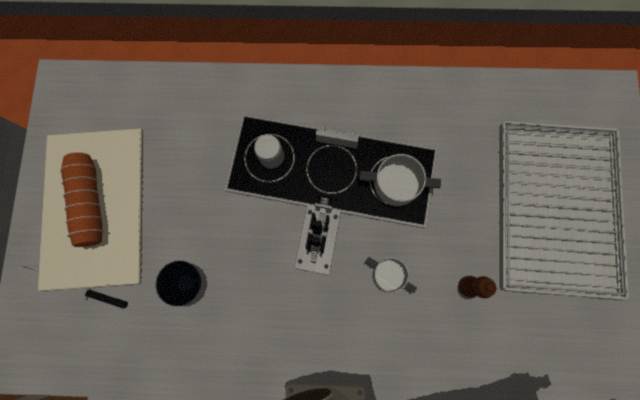

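The scene view shows the larger pan on the right-hand ring (250,201 scene; 399,179 top). The canister is on the left ring, and a small decoy pan stands on the counter (390,274 top). The clamp is at (317,230) in the top view. Next I fit the stove and pan poses.

```bash
cat > fit.py <<'E'
from h import *
from scipy.optimize import least_squares
from scipy.ndimage import map_coordinates
t=np.linspace(0,2*np.pi,180)
def rot(a): return np.array([[np.cos(a),-np.sin(a)],[np.sin(a),np.cos(a)]])
def w(s,P): P=np.atleast_2d(P).astype(float); return np.c_[P[:,:2]@rot(s[2]).T+s[:2],P[:,2]]
def stovepose(ps,g):
    # rings: maximise brightness of the thin circle over blurred image
    P=np.r_[np.c_[66*np.cos(t),66*np.sin(t),0*t+12],np.c_[66*np.cos(t),66*np.sin(t)-170,0*t+12],np.c_[66*np.cos(t),66*np.sin(t)+170,0*t+12]]/1000
    P=P[np.r_[0:180,180:540:2]]
    best=None
    ims=[cv2.GaussianBlur(p['image'].max(2).astype(np.float32),(0,0),s) for p in ps for s in (1,)]
    def cost(s,sig=None):
        c=0
        for p,i in zip(ps,ims):
            q=proj(p,w(s,P)); v=map_coordinates(i,[q[:,1],q[:,0]],order=1); c-=np.minimum(v,140).mean()
        return c
    from scipy.optimize import differential_evolution
    r=differential_evolution(cost,[(g[0]-.03,g[0]+.03),(g[1]-.03,g[1]+.03),(g[2]-.08,g[2]+.08)],seed=1,maxiter=60,tol=1e-6)
    return r.x,r.fun
E
python3 - <<'E'
from fit import *
a=camera('scene');b=camera('top')
c=ray(b,332,169,.012);l=ray(b,269,158,.012);d=l-c;yaw=np.arctan2(d[1],d[0])-np.pi/2
print('guess',c,yaw,b['K'][0])
for ps in ([b],[a],[a,b]): print(stovepose(ps,[c[0],c[1],yaw]))
s,_=stovepose([a,b],[c[0],c[1],yaw]); np.save('s.npy',s)
# two-view pan centre: rim ellipse fit and silhouette
def sil(p,q,i=0):
    L=[x for x in silhouettes(q,p)]; return L
P=silhouettes('pan',b)[:2]+silhouettes('pan',a)[:2]
# pan pose by silhouette matching: body + handles
def model(x):
    R=rot(x[2]);o=[]
    for z,r in((.0,.06),(.07,.06)): o.append(np.c_[r*np.cos(t),r*np.sin(t),0*t+z])
    hs=[np.array([[i,sg*j,k] for i in(-.012,.012) for j in(.055,.102) for k in(.042,.054)]) for sg in(1,-1)]
    f=lambda Q:np.c_[Q[:,:2]@R.T+x[:2],Q[:,2]+x[3]]
    return [f(np.vstack(o))]+[f(h) for h in hs]
def iou(x,p,m):
    M=np.zeros((1600,2560),np.uint8)
    for Q in model(x): cv2.fillConvexPoly(M,cv2.convexHull((proj(p,Q)*4+1.5).round().astype(np.int32)),1)
    M=cv2.resize(M.astype(np.float32),(640,400),interpolation=cv2.INTER_AREA)
    return np.minimum(M,m).sum()/np.maximum(M,m).sum()
mb=[x['region'] for x in silhouettes('pan',b) if x['bbox'][3]<230 and x['conf']>.3][0]
ma=[x['region'] for x in silhouettes('pan',a) if x['bbox'][3]>200 and x['conf']>.3][0]
from scipy.optimize import differential_evolution
p0=w(s,[0,-.17,0])[0]
bd=[(p0[0]-.03,p0[0]+.03),(p0[1]-.03,p0[1]+.03),(s[2]-.5,s[2]+.5),(0,.03)]
for n,f in (('top',lambda x:-iou(x,b,mb)),('both',lambda x:-iou(x,b,mb)-iou(x,a,ma))):
    r=differential_evolution(f,bd,seed=1,maxiter=40,popsize=10);print(n,r.x,r.fun)
np.save('pan.npy',r.x)
q=(rot(-s[2])@(r.x[:2]-s[:2]));print('pan in stove',q,r.x[2]-s[2])
im=cv2.resize(b['image'][:,:,::-1],None,fx=3,fy=3,interpolation=cv2.INTER_CUBIC)
for Q in model(r.x): cv2.polylines(im,[cv2.convexHull((proj(b,Q)*3+1).round().astype(np.int32))],1,(0,0,255),1)
for yy in(-.17,0,.17): cv2.polylines(im,[(proj(b,w(s,np.c_[.066*np.cos(t),.066*np.sin(t)+yy,0*t+.012]))*3+1).round().astype(np.int32)],1,(0,255,0),1)
for pt in ([-.105,0,.012],[-.275,0,.0],[.068,-.055,.064],[.068,.055,.064]): cv2.circle(im,tuple(int(v) for v in (proj(b,w(s,pt))[0]*3+1)),4,(255,255,0),1)
cv2.imwrite('pics/c.png',im[330:850,640:1380])
E
```

```text
guess [ 0.63682448 -0.0038357   0.012     ] -0.1540117847072182 [392.84367693   0.         324.83640235]
(array([ 0.63855367, -0.00184699, -0.14606725]), np.float64(-53.78193283081055))
(array([ 6.39211603e-01, -2.39016407e-04, -1.61177058e-01]), np.float64(-80.7754135131836))
(array([ 0.63903787, -0.00086394, -0.15683442]), np.float64(-133.08892822265625))Traceback (most recent call last):
  File "<stdin>", line 24, in <module>
IndexError: list index out of range
```

```bash
cat > pan.py <<'E'
from fit import *
from scipy.optimize import differential_evolution
def model(x):
    R=rot(x[2]);o=[]
    for z,r in((.0,.06),(.07,.06)): o.append(np.c_[r*np.cos(t),r*np.sin(t),0*t+z])
    hs=[np.array([[i,sg*j,k] for i in(-.012,.012) for j in(.055,.102) for k in(.042,.054)]) for sg in(1,-1)]
    f=lambda Q:np.c_[Q[:,:2]@R.T+x[:2],Q[:,2]+x[3]]
    return [f(np.vstack(o))]+[f(h) for h in hs]
def iou(x,p,m):
    M=np.zeros((1600,2560),np.uint8)
    for Q in model(x): cv2.fillConvexPoly(M,cv2.convexHull((proj(p,Q)*4+1.5).round().astype(np.int32)),1)
    M=cv2.resize(M.astype(np.float32),(640,400),interpolation=cv2.INTER_AREA)
    return np.minimum(M,m).sum()/np.maximum(M,m).sum()
def mask(name,ctr):
    for k in range(6):
        p=camera(name); u=proj(p,ctr)[0]
        for x in silhouettes('pan',p):
            bb=x['bbox']
            if bb[0]<u[0]<bb[2] and bb[1]<u[1]<bb[3] and x['region'].sum()>700: return p,x['region']
def panpose(ctr,yaw,r=.03,names=('top','scene')):
    V=[mask(n,ctr) for n in names]; V=[v for v in V if v]
    bd=[(ctr[0]-r,ctr[0]+r),(ctr[1]-r,ctr[1]+r),(yaw-.4,yaw+.4),(0,.03)]
    R=differential_evolution(lambda x:-sum(iou(x,*v) for v in V),bd,seed=1,maxiter=40,popsize=10)
    return R.x,R.fun,V
E
python3 - <<'E'
from pan import *
s=np.load('s.npy')
x,f,V=panpose(w(s,[0,-.17,.05])[0],s[2]);print(x,f,len(V));np.save('pan.npy',x)
print('pan in stove',rot(-s[2])@(x[:2]-s[:2]),x[2]-s[2])
b=V[0][0];im=cv2.resize(b['image'][:,:,::-1],None,fx=3,fy=3,interpolation=cv2.INTER_CUBIC)
for Q in model(x): cv2.polylines(im,[cv2.convexHull((proj(b,Q)*3+1).round().astype(np.int32))],1,(0,0,255),1)
for yy in(-.17,0,.17): cv2.polylines(im,[(proj(b,w(s,np.c_[.066*np.cos(t),.066*np.sin(t)+yy,0*t+.012]))*3+1).round().astype(np.int32)],1,(0,255,0),1)
for pt in ([-.105,0,.012],[-.275,0,.0],[.068,-.055,.064],[.068,.055,.064]): cv2.circle(im,tuple(int(v) for v in (proj(b,w(s,pt))[0]*3+1)),4,(255,255,0),1)
cv2.imwrite('pics/c.png',im[330:850,640:1380])
# grasp target
d=rot(x[2])@[0,-1]
g=x[:2]+.084*d; print('handle pt',g,'clearance target move',w(s,[0.002,0,0])[0][:2]-x[:2])
o=get_obs();print(o['eef_pos'],o['clock'])
E
```

```text
[ 0.60187387 -0.17396905 -0.07030549  0.01118613] -1.8824450969696045 2
pan in stove [-0.0096702  -0.17678526] 0.08652893769529933
handle pt [ 0.59597307 -0.25776153] clearance target move [0.03913946 0.17279272]
[ 0.12553359 -0.48399551  0.23129606] 1.4
```

View pics/c.png

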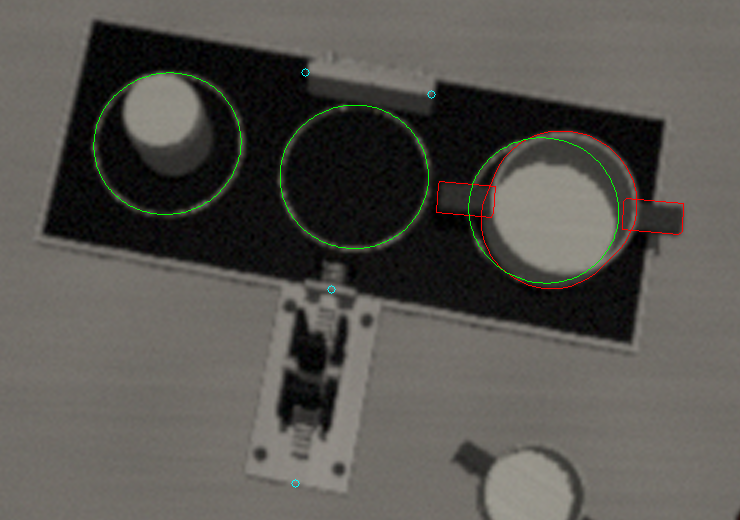

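>>> drive_tool(increments=[[[29.4,14.1,0],[0,0,4.47],1],[[29.4,14.1,0],[0,0,4.47],1],[[29.4,14.1,0],[0,0,4.47],1],[[29.4,14.1,0],[0,0,4.47],1],[[29.4,14.1,0],[0,0,4.47],1],[[29.4,14.1,0],[0,0,4.47],1],[[29.4,14.1,0],[0,0,4.47],1],[[29.4,14.1,0],[0,0,4.47],1]])

```text
clock: 2.07
eef_pos: [0.3621, -0.3703, 0.2314]
tool_rot: [0.904, 0.427, 0.0, 0.0]
ft_force: [0.0, -0.9, -0.8]
grip_width: 0.0857
grasp_force: 0.0
```

>>> drive_tool(increments=[[[29.4,14.1,0],[0,0,4.47],1],[[29.4,14.1,0],[0,0,4.47],1],[[29.4,14.1,0],[0,0,4.47],0.7],[[29.4,14.1,0],[0,0,4.47],0.7],[[29.4,14.1,0],[0,0,4.47],0.7],[[29.4,14.1,0],[0,0,4.47],0.7],[[29.4,14.1,0],[0,0,4.47],0.7],[[29.4,14.1,0],[0,0,4.47],0.7]])

```text
clock: 2.73
eef_pos: [0.5973, -0.2574, 0.2312]
tool_rot: [0.73, 0.684, -0.0, 0.0]
ft_force: [0.6, -1.4, 0.4]
grip_width: 0.0595
grasp_force: 0.0
```

>>> drive_tool(increments=[[[0,0,-35],[0,0,0],0.7],[[0,0,-35],[0,0,0],0.7],[[0,0,0],[0,0,0],0.7],[[0,0,0],[0,0,0],0.7]])

```text
clock: 3.07
eef_pos: [0.594, -0.2574, 0.1587]
tool_rot: [0.731, 0.682, -0.001, -0.003]
ft_force: [0.6, -1.1, 0.5]
grip_width: 0.06
grasp_force: 0.0
```

Run:
```python
from h import *
from pan import model
x=np.load('pan.npy');p=camera('wrist');save(p,'w0.png')
im=p['image'][:,:,::-1].copy()
for Q in model(x): cv2.polylines(im,[cv2.convexHull(proj(p,Q).round().astype(np.int32))],1,(0,0,255),1)
cv2.imwrite('pics/w.png',im); o=get_obs();print(o['eef_pos'],o['ft_force'])
```

```text
[ 0.59561312 -0.25842069  0.16157332] [ 0.68144656 -0.14104323  1.06659835]
```

View pics/w.png

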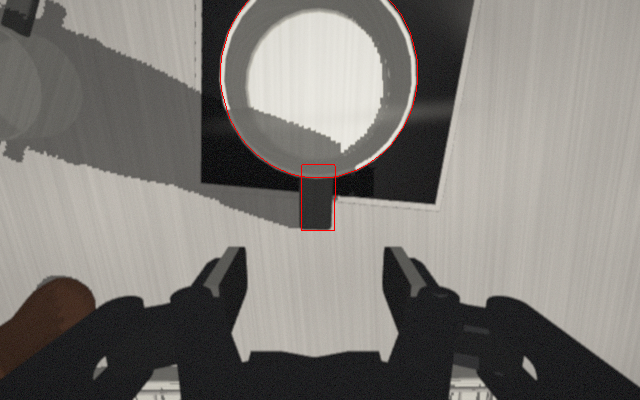

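The wrist view shows the outer handle at about (317,200), centred between the fingers, and the model overlay agrees with it. Now I descend and grip.

>>> drive_tool(increments=[[[0,0,-30],[0,0,0],0.7],[[0,0,-30],[0,0,0],0.7],[[0,0,-30],[0,0,0],0.7],[[0,0,-20],[0,0,0],0.7],[[0,0,-10],[0,0,0],0.7],[[0,0,0],[0,0,0],0.7],[[0,0,0],[0,0,0],0.7]])

```text
clock: 3.7
eef_pos: [0.5973, -0.2594, 0.0436]
tool_rot: [0.731, 0.682, 0.001, 0.002]
ft_force: [-0.2, -1.0, 0.3]
grip_width: 0.0596
grasp_force: 0.0
```

>>> drive_tool(increments=[[[0,0,0],[0,0,0],0.4],[[0,0,0],[0,0,0],0.35],[[0,0,0],[0,0,0],0.3],[[0,0,0],[0,0,0],0.27],[[0,0,0],[0,0,0],0.25],[[0,0,0],[0,0,0],0.25],[[0,0,0],[0,0,0],0.25]])

```text
clock: 4.28
eef_pos: [0.5968, -0.2589, 0.0434]
tool_rot: [0.731, 0.682, 0.0, 0.001]
ft_force: [-2.9, 1.2, 5.8]
grip_width: 0.0228
grasp_force: 58.3
```

>>> drive_tool(increments=[[[2,6,0],[0,0,0],0.25],[[4,14,0],[0,0,0],0.25],[[5,18,0],[0,0,0],0.25],[[5,20,0],[0,0,0],0.25],[[5,20,0],[0,0,0],0.25],[[4,20,0],[0,0,0],0.25],[[4,20,0],[0,0,0],0.25]])

```text
clock: 4.87
eef_pos: [0.6264, -0.1414, 0.0435]
tool_rot: [0.731, 0.682, 0.0, 0.003]
ft_force: [-0.4, -3.6, 4.6]
grip_width: 0.0228
grasp_force: 58.8
```

>>> drive_tool(increments=[[[3,20,0],[0,0,0],0.25],[[2,16,0],[0,0,0],0.25],[[2,11,0],[0,0,0],0.25],[[1,6,0],[0,0,0],0.25],[[0,2,0],[0,0,0],0.25],[[0,0,0],[0,0,0],0.25],[[0,0,0],[0,0,0],0.25]])

```text
clock: 5.45
eef_pos: [0.6347, -0.0853, 0.0434]
tool_rot: [0.731, 0.683, 0.001, 0.002]
ft_force: [1.2, -0.3, 5.4]
grip_width: 0.0227
grasp_force: 58.8
```

Run:
```python
from pan import *
s=np.load('s.npy')
x,f,V=panpose(w(s,[0,0,.05])[0],s[2]+.08,names=('top',));print(x,f,len(V))
print('pan in stove',rot(-s[2])@(x[:2]-s[:2]),x[2]-s[2]); save(V[0][0],'d.png')
o=get_obs();print(o['eef_pos'],o['ft_force'],o['clock'])
```

```text
[ 6.43471208e-01  4.69438307e-03 -9.39368135e-02  1.03988555e-04] -0.6112343072891235 1
pan in stove [0.00351076 0.00618256] 0.06289761112945379
[ 0.6346892  -0.08533962  0.04347117] [-0.05951087  0.0187106   5.34375411] 5.55
```

>>> drive_tool(increments=[[[0,0,0],[0,0,0],0.4],[[0,0,0],[0,0,0],0.5],[[0,0,0],[0,0,0],0.6],[[0,0,0],[0,0,0],0.6],[[0,0,10],[0,0,0],0.6],[[0,0,30],[0,0,0],0.7],[[0,0,40],[0,0,0],0.75],[[0,0,40],[0,0,0],0.78]])

```text
clock: 6.22
eef_pos: [0.6317, -0.0852, 0.1619]
tool_rot: [0.731, 0.682, -0.001, -0.001]
ft_force: [0.7, -0.9, 0.2]
grip_width: 0.0668
grasp_force: 0.0
```

>>> drive_tool(increments=[[[-10,0,40],[0,0,-1.7],0.78],[[-20,0,36],[0,0,-1.7],0.78],[[-30,-10,15],[0,0,-1.7],0.78],[[-30,-20,0],[0,0,0],0.78],[[-30,-20,0],[0,0,0],0.78],[[0,0,0],[0,0,0],0.78]])

```text
clock: 6.72
eef_pos: [0.5076, -0.1376, 0.2538]
tool_rot: [0.762, 0.648, -0.001, -0.0]
ft_force: [-0.2, 0.4, -1.3]
grip_width: 0.0664
grasp_force: 0.0
```

Run:
```python
from pan import *
s=np.load('s.npy')
x,f,V=panpose(w(s,[0,0,.05])[0],s[2]+.08);print(x,f,len(V))
print('pan in stove',rot(-s[2])@(x[:2]-s[:2]),x[2]-s[2])
o=get_obs();print(o['eef_pos'],o['ft_force'],o['clock'])
wr=camera('wrist');b,a=V[0][0],V[1][0]
big=lambda im,x0,y0,x1,y1,f:cv2.resize(im[y0:y1,x0:x1,::-1],(int((x1-x0)*f),int((y1-y0)*f)),interpolation=cv2.INTER_CUBIC)
A=big(a['image'],280,150,380,250,3.9);B=big(b['image'],270,180,370,280,3.9)
cv2.imwrite('pics/ab.png',np.hstack([A,B]));save(wr,'w1.png')
np.savez('views.npz',aK=a['K'],aV=a['view'],bK=b['K'],bV=b['view'],wK=wr['K'],wV=wr['view'],ai=a['image'],bi=b['image'],wi=wr['image'])
for n,p in(('a',a),('b',b),('w',wr)):
  for q in('trigger','jaw','pad','trigger_grip'):
    for t_ in silhouettes(q,p)[:2] : print(n,q,t_['conf'],t_['bbox'])
  print(proj(p,w(s,[[-.19,0,.198],[-.2,0,.198],[-.25,0,.05]])))
```

```text
[ 0.64038954 -0.00160215 -0.06881859  0.00922479] -1.8620039224624634 2
pan in stove [ 0.00145039 -0.00051803] 0.08801583840470038
[ 0.51395178 -0.13491831  0.25226088] [-0.19237913  0.18405193 -0.26043761] 7.0167
a trigger 0.61 [333.1, 175.1, 340.6, 202.1]
a jaw 0.68 [303.7, 213.7, 324.5, 236.7]
a pad 0.62 [305.2, 223.6, 321.6, 232.9]
a pad 0.53 [200.1, 170.3, 386.5, 358.1]
a trigger_grip 0.51 [331.6, 173.3, 342.8, 204.0]
[[340.03149005 173.17934811]
 [342.9663199  171.15855245]
 [353.82041697 194.61849814]]
b trigger 0.57 [310.7, 219.7, 322.2, 240.2]
b trigger 0.52 [310.9, 191.4, 329.7, 262.7]
b jaw 0.77 [310.0, 189.7, 330.0, 259.7]
b trigger_grip 0.72 [312.4, 219.0, 323.4, 235.2]
[[314.74142745 228.79019117]
 [313.84614688 233.41538426]
 [312.45516064 260.34908546]]
w trigger 0.48 [193.5, 0.0, 230.2, 12.6]
w jaw 0.72 [152.9, 0.0, 343.9, 43.4]
w jaw 0.15 [227.5, 338.1, 234.9, 352.7]
w pad 0.88 [306.0, 0.0, 341.9, 37.8]
w trigger_grip 0.6 [198.0, 0.5, 229.6, 13.5]
[[136.43813964 -70.19182936]
 [116.14163971 -70.17520044]
 [152.4871383   13.39535565]]
```

View pics/ab.png

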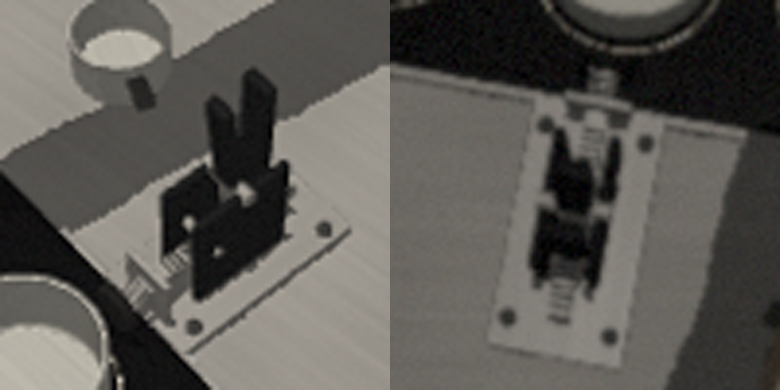

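View pics/w1.png

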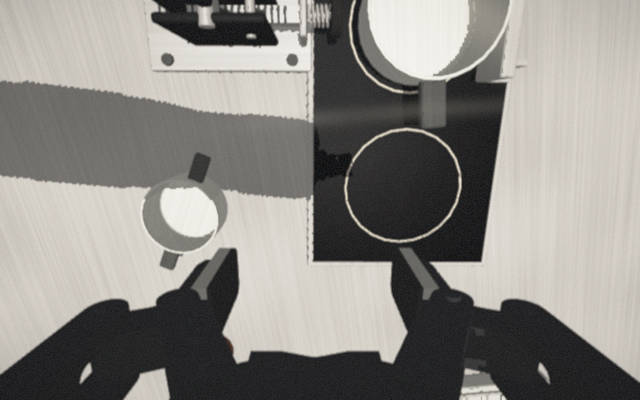

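The pan stands on the middle ring, 1.5 mm off its centre. In the scene view the trigger top is at about (336,175) and the grip top at about (346,169), so grip_back is at roughly x = -0.215. I move the wrist camera closer to refine that.

>>> drive_tool(increments=[[[-15,15,10],[0,0,0],0.78],[[-20,25,8],[0,0,0],0.78],[[-20,25,0],[0,0,0],0.78],[[-15,20,0],[0,0,0],0.78],[[0,0,0],[0,0,0],0.78],[[0,0,0],[0,0,0],0.78],[[0,0,0],[0,0,0],0.78]])

```text
clock: 8.25
eef_pos: [0.4435, -0.0506, 0.2706]
tool_rot: [0.761, 0.649, 0.0, 0.001]
ft_force: [0.2, -0.2, -0.7]
grip_width: 0.0665
grasp_force: 0.0
```

Run:
```python
from fit import *
s=np.load('s.npy');p=camera('wrist');V=p['view'];print('cam',-V[:3,:3].T@V[:3,3],get_obs()['eef_pos'])
for q in('trigger','jaw','pad'):
    for t_ in silhouettes(q,p)[:2] : print(q,t_['conf'],t_['bbox'])
im=p['image'][:,:,::-1].copy()
gb=-.215
def box(x0,x1,y,z,c):
    q=proj(p,w(s,[[x0,-y,z],[x1,-y,z],[x1,y,z],[x0,y,z]])).round().astype(np.int32);cv2.polylines(im,[q],1,c,1)
box(gb,gb+.012,.013,.196,(0,0,255));box(gb+.032,gb+.044,.011,.198,(0,255,0))
for a_ in (0,.01,.02): box(-.078-.01+a_,-.078+a_,.019,.045,(255,255,0))
cv2.imwrite('pics/w2.png',im);np.savez('v2.npz',K=p['K'],view=p['view'],image=p['image'])
```

```text
cam [0.45375732 0.0140928  0.41329071] [ 0.44360285 -0.05088194  0.2704071 ]
trigger 0.62 [388.6, 79.6, 423.2, 114.1]
trigger 0.46 [233.1, 1.4, 603.1, 309.0]
jaw 0.65 [250.8, 72.7, 424.5, 117.7]
pad 0.85 [388.8, 75.7, 424.7, 115.0]
```

View pics/w2.png

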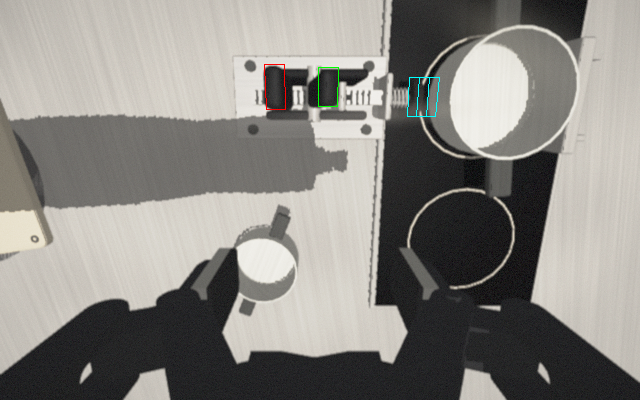

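Run:
```python
from fit import *
s=np.load('s.npy');p=dict(np.load('v2.npz'));g=p['image'].mean(2)
g0=cv2.GaussianBlur(g.astype(np.float32),(0,0),.7)
for v in (80,100): print(v,g0[v,255:350].astype(int).tolist())
print('v prof grip',g0[56:120,274].astype(int).tolist()); print('v prof trig',g0[56:120,328].astype(int).tolist())
def inv(u,v,z):
    r=ray(p,u,v,z);return (rot(-s[2])@(r[:2]-s[:2])*1000).round(1)
print('pad',inv(424.7,96,.045),inv(388.8,96,.045),'grip',inv(265,88,.196),inv(284,88,.196),'trig',inv(319,88,.198),inv(338,88,.198),'top/bot grip',inv(274,66,.196),inv(274,109,.196))
print(g0[96,380:440].astype(int).tolist())
```

```text
80 [222, 222, 222, 222, 223, 222, 221, 205, 156, 90, 47, 40, 43, 45, 45, 49, 52, 56, 59, 61, 61, 59, 57, 52, 46, 40, 36, 31, 30, 27, 27, 27, 27, 30, 31, 30, 27, 26, 24, 25, 26, 27, 28, 29, 27, 27, 29, 29, 28, 30, 38, 66, 110, 144, 152, 140, 113, 78, 47, 31, 27, 27, 28, 26, 27, 29, 33, 39, 44, 50, 56, 60, 62, 61, 58, 54, 51, 49, 47, 43, 43, 42, 38, 36, 36, 39, 41, 43, 43, 40, 35, 30, 28, 27, 26]
100 [173, 129, 121, 161, 209, 216, 184, 135, 94, 63, 44, 41, 44, 46, 48, 52, 53, 54, 57, 61, 62, 59, 56, 52, 48, 44, 40, 34, 30, 31, 28, 27, 27, 29, 29, 27, 37, 80, 154, 215, 233, 221, 180, 143, 166, 216, 233, 214, 157, 99, 86, 92, 82, 52, 31, 29, 30, 31, 29, 27, 27, 28, 29, 29, 30, 34, 36, 40, 45, 48, 53, 55, 54, 51, 50, 49, 47, 48, 46, 42, 43, 46, 64, 112, 165, 197, 215, 213, 191, 178, 163, 158, 181, 192, 177]
v prof grip [199, 214, 222, 222, 220, 220, 222, 222, 208, 161, 93, 51, 44, 49, 53, 57, 59, 60, 60, 59, 59, 59, 60, 61, 61, 61, 62, 62, 61, 60, 60, 60, 59, 59, 60, 61, 60, 59, 58, 59, 59, 58, 59, 61, 61, 60, 59, 56, 54, 50, 45, 44, 46, 55, 56, 53, 55, 61, 64, 65, 65, 65, 70, 86]
v prof trig [199, 214, 224, 227, 226, 226, 225, 226, 227, 228, 227, 215, 171, 103, 55, 46, 49, 53, 58, 60, 61, 61, 61, 60, 61, 61, 59, 60, 61, 60, 60, 59, 61, 61, 62, 61, 61, 61, 60, 60, 58, 59, 59, 55, 51, 49, 49, 48, 48, 66, 117, 166, 169, 135, 100, 81, 78, 83, 86, 88, 89, 90, 103, 142]
pad [-70.7   0.8] [-107.9    0.9] grip [-214.9   -0.5] [-203.4   -0.6] trig [-182.2   -0.7] [-170.8   -0.7] top/bot grip [-209.1   11.9] [-209.9  -12.8]
[220, 177, 133, 111, 109, 127, 164, 203, 223, 223, 210, 185, 153, 140, 159, 169, 149, 140, 158, 168, 149, 140, 161, 172, 155, 152, 169, 175, 145, 96, 56, 38, 34, 36, 42, 47, 49, 51, 51, 53, 54, 53, 50, 42, 34, 29, 28, 38, 63, 94, 111, 116, 118, 120, 121, 119, 117, 118, 120, 118]
```

>>> drive_tool(increments=[[[0,27,0],[0,0,0],0.78],[[0,27,0],[0,0,0],0.78],[[0,27,0],[0,0,0],0.78],[[0,0,-10],[0,0,0],0.78],[[0,0,-20],[0,0,0],0.78],[[0,0,0],[0,0,0],0.78],[[0,0,0],[0,0,0],0.78]])

```text
clock: 9.03
eef_pos: [0.4424, 0.0303, 0.2394]
tool_rot: [0.761, 0.649, -0.001, -0.001]
ft_force: [-0.4, -0.3, 0.3]
grip_width: 0.0665
grasp_force: 0.0
```

Run:
```python
from fit import *
s=np.load('s.npy');ps=[]
for i in range(6): ps.append(get_obs()['eef_pos']); p=camera('wrist')
e=np.mean(ps,0);print(ps,e,rot(-s[2])@(e[:2]-s[:2]));V=p['view'];print('cam',-V[:3,:3].T@V[:3,3])
for q in('trigger','jaw','pad'):
    for t_ in silhouettes(q,p)[:2] : print(q,t_['conf'],t_['bbox'])
save(p,'w3.png')
```

```text
[array([0.44235763, 0.0302917 , 0.23942369]), array([0.44301809, 0.0302062 , 0.24031773]), array([0.44345867, 0.03020472, 0.2408914 ]), array([0.44365992, 0.03020953, 0.24116525]), array([0.44371444, 0.03024554, 0.2412517 ]), array([0.44362179, 0.03026267, 0.24120005])] [0.44330509 0.03023673 0.2407083 ] [-1.98188172e-01  1.47013492e-04]
cam [0.45391812 0.09489701 0.3839265 ]
jaw 0.89 [262.0, 154.6, 437.6, 205.3]
jaw 0.63 [240.5, 2.5, 626.0, 375.8]
pad 0.62 [406.7, 160.4, 439.8, 196.5]
```

View pics/w3.png

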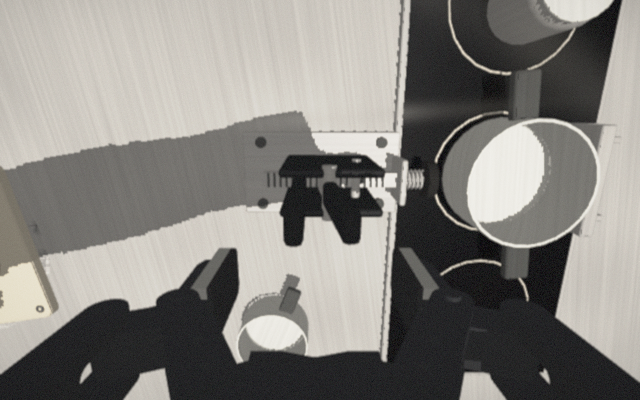

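The wrist view shows both prongs centred between the fingers (grip 292,240; trigger 348,238). The spring and pad are visible at (415-438,180), so I can monitor them from here. Now I descend and make the first squeeze.

>>> drive_tool(increments=[[[0,0,-30],[0,0,0],0.78],[[0,0,-30],[0,0,0],0.78],[[0,0,-20],[0,0,0],0.78],[[0,0,-10],[0,0,0],0.78],[[0,0,0],[0,0,0],0.78],[[0,0,0],[0,0,0],0.78]])

```text
clock: 9.98
eef_pos: [0.4427, 0.0306, 0.1502]
tool_rot: [0.761, 0.649, -0.0, -0.0]
ft_force: [0.9, 0.2, 0.8]
grip_width: 0.0663
grasp_force: 0.0
```

```bash
cat > m.py <<'E'
from fit import *
def meas(tag):
    s=np.load('s.npy')
    for k in range(3):
        p=camera('wrist')
        def inv(u,v,z): r=ray(p,u,v,z);return float((rot(-s[2])@(r[:2]-s[:2])*1000)[0].round(1))
        # profile along stove x at bar axis height
        xs=np.arange(-.130,-.02,.001);q=proj(p,w(s,np.c_[xs,0*xs,0*xs+.045]))
        for n in('pad','jaw'):
            L=[x for x in silhouettes(n,p) if x['conf']>.4 and x['bbox'][2]-x['bbox'][0]<300]
            if L: bb=L[0]['bbox'];v=(bb[1]+bb[3])/2;print(n,round(L[0]['conf'],2),'x',inv(bb[0],v,.045),inv(bb[2],v,.045))
    g=cv2.GaussianBlur(p['image'].mean(2).astype(np.float32),(0,0),.6)
    print('prof from -130mm',map_coordinates(g,[q[:,1],q[:,0]],order=1).astype(int).tolist())
    o=get_obs();print(o['clock'],o['eef_pos'],o['grip_width'],o['grasp_force'],o['ft_force']);save(p,tag+'.png')
    return p
E
python3 -c "from m import *;meas('m0')"
```

```text
pad 0.84 x -104.9 -68.2
jaw 0.83 x -249.9 -68.4
pad 0.86 x -102.6 -69.0
jaw 0.78 x -249.2 -67.3
jaw 0.85 x -250.4 -66.8
prof from -130mm [53, 51, 50, 48, 44, 46, 52, 57, 54, 91, 178, 229, 234, 234, 222, 171, 129, 115, 113, 112, 111, 117, 145, 192, 223, 230, 226, 217, 195, 195, 193, 172, 174, 193, 201, 184, 186, 189, 195, 179, 184, 189, 204, 159, 79, 35, 31, 29, 32, 34, 36, 43, 51, 55, 55, 54, 53, 54, 54, 56, 65, 97, 123, 128, 127, 130, 129, 131, 130, 127, 126, 127, 127, 128, 129, 128, 128, 127, 128, 126, 124, 127, 129, 129, 130, 130, 127, 124, 125, 128, 127, 127, 127, 127, 128, 140, 186, 228, 239, 238, 238, 238, 239, 240, 240, 240, 240, 240, 240, 240]
10.4333 [0.44321115 0.03065044 0.15073936] 0.06694007662650862 0.0 [-1.02089322  0.25594983 -0.45018908]
```

>>> drive_tool(increments=[[[0,0,0],[0,0,0],0.35],[[0,0,0],[0,0,0],0.3],[[0,0,0],[0,0,0],0.3],[[0,0,0],[0,0,0],0.3],[[0,0,0],[0,0,0],0.3],[[0,0,0],[0,0,0],0.3]])

```text
clock: 10.93
eef_pos: [0.4402, 0.0314, 0.152]
tool_rot: [0.76, 0.649, -0.001, -0.002]
ft_force: [-14.1, 3.2, 16.8]
grip_width: 0.0302
grasp_force: 60.5
```

```bash
python3 -c "from m import *;meas('m1')"
```

```text
pad 0.91 x -96.0 -59.5
pad 0.65 x -96.2 -58.8
jaw 0.73 x -240.8 -59.6
pad 0.74 x -94.5 -61.1
jaw 0.87 x -243.1 -59.6
prof from -130mm [59, 58, 58, 57, 58, 60, 60, 61, 56, 52, 84, 178, 230, 234, 234, 234, 233, 233, 233, 233, 233, 232, 216, 154, 121, 113, 112, 112, 111, 112, 123, 158, 203, 227, 229, 224, 214, 206, 194, 168, 171, 191, 203, 183, 181, 186, 197, 182, 184, 188, 203, 157, 72, 35, 32, 34, 32, 32, 35, 40, 49, 54, 53, 53, 54, 53, 54, 53, 56, 80, 113, 124, 125, 128, 129, 129, 127, 128, 129, 127, 125, 127, 127, 128, 129, 129, 126, 124, 125, 126, 127, 129, 129, 127, 125, 133, 169, 223, 238, 238, 237, 238, 239, 239, 240, 240, 240, 240, 239, 239]
11.3833 [0.44016091 0.03131697 0.15202048] 0.0301244494661288 60.379086239263415 [-14.74425034   2.384962    17.26986536]
```

>>> drive_tool(increments=[[[0,0,0],[0,0,0],0.78],[[0,0,0],[0,0,0],0.78],[[0,0,0],[0,0,0],0.78],[[0,0,0],[0,0,0],0.78],[[0,0,0],[0,0,0],0.78],[[0,0,0],[0,0,0],0.78]])

```text
clock: 11.88
eef_pos: [0.4426, 0.0306, 0.1499]
tool_rot: [0.761, 0.649, -0.0, -0.0]
ft_force: [-0.2, 0.6, 0.4]
grip_width: 0.0666
grasp_force: 0.0
```

>>> drive_tool(increments=[[[0,0,0],[0,0,0],0.35],[[0,0,0],[0,0,0],0.3],[[0,0,0],[0,0,0],0.3],[[0,0,0],[0,0,0],0.3],[[0,0,0],[0,0,0],0.3],[[0,0,0],[0,0,0],0.3]])

```text
clock: 12.38
eef_pos: [0.4402, 0.0313, 0.1519]
tool_rot: [0.76, 0.649, -0.001, -0.002]
ft_force: [-14.1, 2.3, 17.2]
grip_width: 0.0297
grasp_force: 60.5
```

```bash
python3 -c "from m import *;meas('m2')"
```

```text
pad 0.81 x -85.0 -52.3
jaw 0.84 x -234.5 -53.1
pad 0.97 x -86.5 -51.8
jaw 0.58 x -233.4 -51.0
pad 0.95 x -83.9 -50.4
jaw 0.58 x -233.9 -52.7
prof from -130mm [60, 59, 59, 59, 58, 58, 59, 58, 57, 51, 55, 86, 140, 210, 233, 234, 209, 136, 135, 201, 230, 233, 233, 232, 232, 232, 231, 231, 231, 231, 220, 165, 120, 111, 112, 112, 111, 111, 115, 142, 175, 198, 225, 226, 220, 214, 203, 178, 179, 187, 193, 168, 167, 187, 198, 179, 178, 183, 189, 133, 57, 33, 31, 34, 33, 35, 34, 37, 47, 53, 53, 55, 54, 55, 53, 53, 54, 74, 112, 125, 125, 126, 127, 127, 129, 129, 127, 124, 125, 126, 125, 126, 127, 127, 124, 131, 163, 217, 237, 239, 238, 238, 239, 239, 239, 240, 240, 239, 239, 239]
12.8333 [0.44016373 0.03127035 0.15189191] 0.03019399759227509 60.322839946020395 [-13.33608976   1.80041121  15.65935181]
```

>>> drive_tool(increments=[[[0,0,0],[0,0,0],0.78],[[0,0,0],[0,0,0],0.78],[[0,0,0],[0,0,0],0.78],[[0,0,0],[0,0,0],0.78],[[0,0,0],[0,0,0],0.78],[[0,0,0],[0,0,0],0.78]])

```text
clock: 13.33
eef_pos: [0.4426, 0.0306, 0.15]
tool_rot: [0.761, 0.649, -0.0, -0.0]
ft_force: [0.2, 0.0, 0.5]
grip_width: 0.0667
grasp_force: 0.0
```

>>> drive_tool(increments=[[[0,0,0],[0,0,0],0.35],[[0,0,0],[0,0,0],0.3],[[0,0,0],[0,0,0],0.3],[[0,0,0],[0,0,0],0.3],[[0,0,0],[0,0,0],0.3],[[0,0,0],[0,0,0],0.3]])

```text
clock: 13.83
eef_pos: [0.4401, 0.0313, 0.1519]
tool_rot: [0.76, 0.649, -0.001, -0.002]
ft_force: [-14.5, 2.2, 17.0]
grip_width: 0.03
grasp_force: 60.5
```

```bash
python3 -c "from m import *;meas('m3')"
```

```text
pad 0.83 x -77.5 -45.3
jaw 0.94 x -226.4 -46.7
pad 0.71 x -202.1 -173.1
jaw 0.87 x -227.5 -45.8
pad 0.92 x -80.1 -46.4
jaw 0.93 x -225.2 -44.6
prof from -130mm [58, 59, 59, 61, 61, 60, 60, 58, 55, 52, 84, 139, 133, 124, 188, 231, 232, 209, 149, 118, 182, 229, 234, 218, 159, 116, 176, 225, 232, 231, 231, 231, 231, 231, 231, 230, 231, 230, 204, 141, 114, 112, 112, 112, 110, 111, 119, 152, 197, 224, 231, 225, 212, 176, 174, 198, 192, 166, 170, 189, 183, 153, 159, 190, 185, 109, 40, 33, 32, 32, 34, 34, 32, 40, 49, 53, 53, 53, 50, 53, 53, 52, 54, 73, 114, 127, 129, 129, 127, 124, 125, 125, 126, 128, 128, 127, 125, 126, 147, 200, 235, 238, 238, 238, 239, 239, 239, 240, 239, 239]
14.2833 [0.44019419 0.03128027 0.15192089] 0.030218394976456963 60.37462861393578 [-14.30876761   2.87879369  17.38233588]
```

The spring is now squeezed about 2.5 mm, so one more pump should give roughly 10 N.

>>> drive_tool(increments=[[[0,0,0],[0,0,0],0.78],[[0,0,0],[0,0,0],0.78],[[0,0,0],[0,0,0],0.78],[[0,0,0],[0,0,0],0.78],[[0,0,0],[0,0,0],0.78],[[0,0,0],[0,0,0],0.78]])

```text
clock: 14.78
eef_pos: [0.4426, 0.0306, 0.15]
tool_rot: [0.761, 0.649, -0.0, -0.0]
ft_force: [-0.5, -0.8, -0.1]
grip_width: 0.0669
grasp_force: 0.0
```

>>> drive_tool(increments=[[[0,0,0],[0,0,0],0.35],[[0,0,0],[0,0,0],0.3],[[0,0,0],[0,0,0],0.3],[[0,0,0],[0,0,0],0.3],[[0,0,0],[0,0,0],0.3],[[0,0,0],[0,0,0],0.3]])

```text
clock: 15.28
eef_pos: [0.4402, 0.0313, 0.1521]
tool_rot: [0.76, 0.649, -0.001, -0.002]
ft_force: [-14.6, 1.9, 17.6]
grip_width: 0.0297
grasp_force: 60.3
```

Run:
```python
from m import *
meas('m4')
from pan import *
s=np.load('s.npy')
x,f,V=panpose(w(s,[0.005,0,.05])[0],s[2]+.08,names=('scene',));print(x,f,len(V))
print('pan in stove',rot(-s[2])@(x[:2]-s[:2]))
```

```text
pad 0.6 x -71.2 -39.8
jaw 0.57 x -203.8 -39.1
pad 0.71 x -71.6 -41.2
jaw 0.69 x -205.0 -38.1
pad 0.8 x -72.9 -38.7
jaw 0.7 x -205.6 -39.7
prof from -130mm [59, 60, 59, 59, 60, 59, 59, 59, 57, 56, 94, 171, 165, 119, 165, 221, 235, 227, 176, 116, 152, 213, 234, 229, 181, 118, 138, 203, 232, 229, 185, 120, 128, 193, 229, 232, 231, 231, 231, 231, 230, 230, 230, 230, 212, 150, 119, 114, 112, 111, 111, 112, 111, 118, 148, 185, 206, 226, 227, 217, 203, 199, 171, 148, 170, 200, 195, 180, 178, 194, 161, 76, 34, 31, 32, 33, 32, 33, 33, 40, 48, 51, 52, 54, 54, 54, 53, 49, 45, 71, 112, 128, 129, 129, 127, 124, 124, 125, 126, 127, 128, 128, 127, 126, 135, 176, 228, 238, 239, 239]
15.7333 [0.44016111 0.03127544 0.15207653] 0.030160607665620787 60.09144882322289 [-15.01670202   2.39925775  17.73079695]
[ 0.64517154 -0.00677771 -0.07597338  0.00135393] -0.9130520820617676 1
pan in stove [ 0.00698208 -0.00488315]
```

View pics/m4.png

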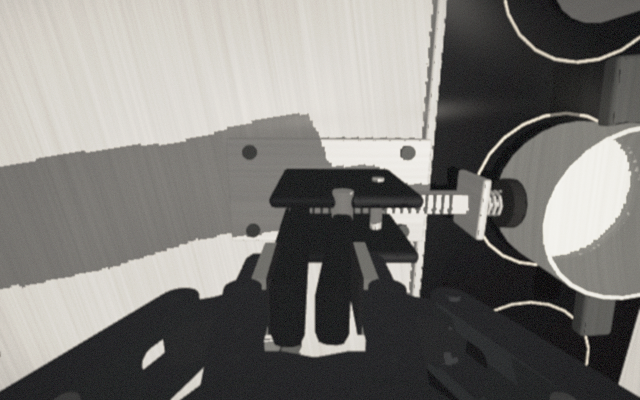

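The pan has only just met the stop, with the spring at about 3.4 mm. One more squeeze should bring it to about 10-11 N.

>>> drive_tool(increments=[[[0,0,0],[0,0,0],0.78],[[0,0,0],[0,0,0],0.78],[[0,0,0],[0,0,0],0.78],[[0,0,0],[0,0,0],0.78],[[0,0,0],[0,0,0],0.78],[[0,0,0],[0,0,0],0.78]])

```text
clock: 16.33
eef_pos: [0.4426, 0.0306, 0.1499]
tool_rot: [0.761, 0.649, -0.0, -0.0]
ft_force: [-0.2, 0.5, 0.0]
grip_width: 0.0666
grasp_force: 0.0
```

>>> drive_tool(increments=[[[0,0,0],[0,0,0],0.4],[[0,0,0],[0,0,0],0.35],[[0,0,0],[0,0,0],0.3],[[0,0,0],[0,0,0],0.3],[[0,0,0],[0,0,0],0.3],[[0,0,0],[0,0,0],0.3],[[0,0,0],[0,0,0],0.3]])

```text
clock: 16.92
eef_pos: [0.4402, 0.0313, 0.1521]
tool_rot: [0.76, 0.649, -0.001, -0.002]
ft_force: [-14.5, 2.9, 18.4]
grip_width: 0.0302
grasp_force: 60.4
```

Run:
```python
from m import *
meas('m5')
from pan import *
s=np.load('s.npy')
for n in('scene','top'):
    x,f,V=panpose(w(s,[0.005,0,.05])[0],s[2]+.08,names=(n,));print(x,f,len(V),'pan in stove',rot(-s[2])@(x[:2]-s[:2]))
```

```text
pad 0.58 x -68.0 -42.7
pad 0.94 x -83.3 -39.1
jaw 0.59 x -203.4 -39.8
pad 0.63 x -68.8 -39.5
jaw 0.77 x -204.4 -40.0
prof from -130mm [59, 58, 59, 59, 58, 60, 60, 58, 56, 52, 55, 86, 142, 216, 234, 234, 212, 140, 138, 206, 232, 234, 216, 144, 131, 196, 230, 233, 217, 146, 126, 185, 228, 232, 217, 147, 119, 171, 223, 231, 230, 230, 230, 230, 230, 230, 230, 230, 219, 174, 128, 114, 111, 111, 112, 111, 111, 112, 124, 159, 198, 220, 229, 225, 217, 212, 197, 162, 163, 188, 167, 86, 39, 33, 33, 34, 32, 33, 33, 37, 45, 53, 53, 53, 54, 55, 56, 50, 43, 65, 107, 127, 128, 129, 128, 125, 124, 125, 125, 126, 128, 128, 126, 124, 134, 175, 226, 239, 239, 239]
17.3667 [0.4401763  0.03126171 0.15210768] 0.030259541857474117 60.30942256911658 [-14.58405821   1.96653502  17.8501442 ]
[ 0.64333854 -0.00798255 -0.07314085  0.00122156] -0.9373998045921326 1 pan in stove [ 0.00535975 -0.00635951]
[ 0.65109754 -0.00233625 -0.09644284  0.00248965] -0.6834490299224854 1 pan in stove [0.01214162 0.00042939]
```

View pics/m5.png

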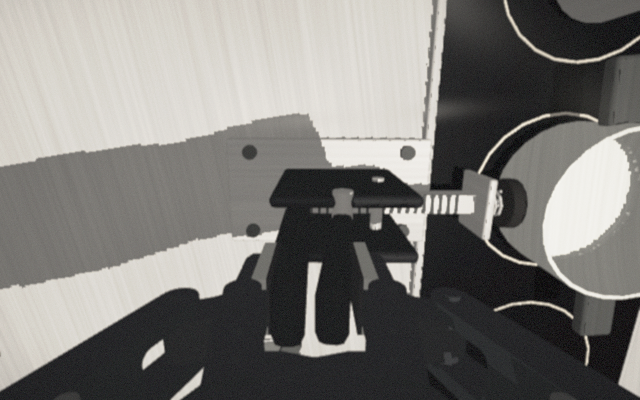

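The view shows the trigger fully squeezed (30 mm over both). The pad at (510,202) did not move on this pump while the head advanced, so the pan is on the stop. The spring is squeezed about 7.5 mm, well within the 3 to 21 N band, so I hand in.

```bash
python3 -c "from workcell import *;print(job_done())"
```

```text
the job is handed in; nothing more can be done
None
```

I handed the job in, with no verdict returned: the pan is against the stop on the middle ring, the spring is squeezed about 7.5 mm (roughly 7.5 N, from the camera), and the fingers still hold the trigger fully squeezed.

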